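# Third hand for a mosaic float frame

## Task

I'm about to screw the last long rail onto this float frame: take the short gap gauge out of the rack and hang it blade-down in the gap between the mosaic panel and the loose rail, about half-way along, fully home on its shoulder, and let go of it. Then push the rail squarely from its outer side, at its middle, so that it pinches the gauge against the panel, and keep it there with a steady push of about 12 N, its ends still level with the back board's, while I drive the screws: finish while holding, without letting up. Be gentle with the panel's edge and leave everything else on the bench where it lies.

Things in the scene. Friction and masses are not known exactly. Their poses are not given: they have to be found in the camera images.
- panel: Finished mosaic panel, fixed: 150 (x) x 162 (y) x 24 mm high, blue and white tiles in an aluminium rim, screwed on the back board. Origin: centre of its underside, 15 mm above the bench; its top is 39 mm above the bench. x, y along its sides, z up. Its straight near edge, towards the loose rail, is the face at its x = -75 mm
- back: Plywood back board of the frame, fixed: 208 (x) x 220 (y) mm, top 15 mm above the bench, centred under the panel with the same axes, on a rubber mat 250 x 262 x 3 mm. Origin: its centre, at bench level. On its far side (x = +80 to +104 mm) a rail like the loose one is already screwed on, 5 mm from the panel
- rail_mid (a point): Centre of the loose long rail: a plain square wooden bar 24 (x) x 220 (y) x 24 mm high, about 0.1 kg, lying on the back board beside the panel's near edge, 9 to 12 mm from it, nearly parallel, its ends nearly level with the board's. Its top is 39 mm above the bench, as the panel's. It slides easily; the stop is rigid: push slowly, in small steps. x points from rail to panel, y along the rail, z up
- rail: The same loose rail; origin at the centre of its underside, same axes. Friction under it takes some 0.5 to 3 N of the push on it; the rest reaches the gauge and the panel
- gauge_grip (a point): Centre of the short gauge's wooden grip, 14 mm thick (x) x 60 long (y) x 26 high (z), the part to pinch, across x. Under it a steel shoulder plate 26 x 60 x 4 mm, and under that a steel blade 5 mm thick, 56 mm long, 20 mm deep. About 0.07 kg. This point is 17 mm above the shoulder's underside, 37 mm above the blade's end, and 56 mm above the bench once home in the gap
- gauge: The same short gauge; origin on its middle line at the shoulder's underside, same axes (x across the blade, y along it, z up). Home in the gap, the shoulder rests on the tops of panel and rail and the blade stays 4 mm clear of the back board
- long_gauge: A second gauge of the same make, not wanted here: 90 mm long, blade 10 mm thick. Hangs in the other slot of the rack, end to end with the short one, either way round. Origin as for the short gauge. Leave it hanging
- rack: Wooden gauge rack, fixed, 210 (x) x 46 (y) x 30 mm high, with two slots 12 mm wide in line along its x; the gauges hang in them by their shoulders with their grips above it, 50 mm either side of its centre. It stands to the left or to the right of the frame. Origin: centre of its underside
- tub: Bystander: open clear tub with broken tile, 160 x 110 x 55 mm, on the other side of the frame from the rack. Origin: centre of its underside
- short_rail1: Bystander: short loose wooden rail, 24 x 160 (y) x 24 mm. Origin: centre of its underside
- short_rail2: Bystander: a second short loose rail, as the first
- mug: Bystander: white mug, 76 mm wide, 85 mm high, handle at its +y. Origin: centre of its underside
- screw_dish: Bystander: small blue dish with screws, 72 mm wide, 22 mm high, near the right near corner of the frame. Origin: centre of its underside
- screwdriver: Bystander: screwdriver lying along its x
- nippers: Bystander: wheeled tile nippers, 165 mm long along x, 20 mm high
There are look-alikes about, which are no part of the job. What is shaped like the rail but green is not meant.

How it is judged:
On the way, in this order (a step that is already met when the one before it is completed fails the run):
1. the short gauge hangs in the gap between panel and rail, near the middle, home on its shoulder, upright and let go (z of gauge in the frame of panel between 0.0215 and 0.0265 m and y of gauge in the frame of panel between -0.025 and 0.025 m and x of gauge in the frame of panel between -0.0855 and -0.0755 m and angle between gauge's own z axis and vertical below 0.08 rad and angle between the y axis of gauge and the y axis of panel, either way round below 0.1 rad and contact force between the fingers and gauge below 0.1 N), for 0.3 s.
2. the rail pinches the gauge against the panel with 4 to 20 N, steadily (all of step 1 and contact force between rail and gauge between 4 and 20 N and contact force between gauge and panel between 4 and 20 N and x of rail_mid in the frame of panel between -0.0945 and -0.0895 m and y of rail_mid in the frame of panel between -0.01 and 0.01 m and z of rail_mid in the frame of panel between 0.009 and 0.015 m and angle between the y axis of rail and the y axis of panel, either way round below 0.05 rad and angle between rail's own z axis and vertical below 0.05 rad), for 0.5 s.
At the end, for the whole second after the job is handed in: Fingers keep pushing the still, flat rail: rail-gauge and gauge-panel forces 4 to 20 N. Gauge untouched, home on its shoulder (2.5 mm), upright, along the gap, within 25 mm of the middle. Rail parallel (0.05 rad), 5 mm (+-2.5) from the panel, ends within 10 mm of the back board's (all of step 2 and contact force between the fingers and rail above 3 N and linear speed of rail below 0.01 m/s); the arm keeps its last pose, push and grip.
It fails at once if the panel's edge is shoved with more than 45 N (contact force between any of gauge, rail and panel above 45 N).
It fails at once if a bystander (tub, short rails, mug, dish, screwdriver, nippers) or the long gauge is moved by more than 30 mm (distance of any of long_gauge, tub, short_rail1, short_rail2, mug, screw_dish, screwdriver, nippers from where it was at the start of the episode above 0.03 m).
It also fails if it takes over 64 s, if anything falls off the work surface, if the arm or the gripper's body presses on something with over 40 N, if the wrist force passes 120 N, or if a joint passes its speed limit or range.

## Robot

A 7-joint arm with a two-finger parallel gripper is mounted at the origin on the work surface. World frame = base frame: x ahead of the robot, y to its left, z up, the work surface at z = 0. Lengths are in m, angles in rad, forces in N, time in s.
With the tool pointing down it reaches from about 0.35 to 0.9 m from the base axis. Payload 7.2 kg.
Tool frame: the origin (TCP) lies midway between the tips of the shut fingers; the grasp point (between the pads) lies 19 mm behind it; z points along the fingers, y is the line along which they close (so a half turn about z gives the same grasp; the last joint's range is limited). The gripper opens to 85 mm and grips with 20 to 120 N. Pads are 22 mm wide; open, the fingers measure 114 mm over their backs; the gripper's body (76 mm by 85 mm) begins 54 mm behind the grasp point. The pads swing forward as they close: fully open they stand 13 mm farther back than shut.
Start: joints at [-1.233, 0.411, -0.013, 1.596, 0.006, 1.134, -0.082], TCP at [0.247, 0.574, 0.208] pointing down, gripper open.
Joint ranges: [-2.95, 2.95], [-0.29, 1.99], [-1.47, 1.44], [0.14, 2.54], [-1.03, 4.17], [0.13, 1.85], [-2.86, 2.86]. Speed limits (rad/s): [2.39, 2.39, 3.01, 3.01, 3.14, 3.14, 3.14].

## Interface

Orientations are given as a 3x3 rotation matrix whose columns are the frame's x, y, z axes.
In Python, from rig import * gives the robot as it stands.
- The arm moves only by the tool apply_moves, never from a script. Its argument "commands" is one flat list of numbers, 6 for each row, row after row: the shift along the tool's x, y, z in units of 20 mm (1.0 is 20 mm), then the turn, a rotation vector about the tool's x, y, z in units of 6 degrees (1.0 is 6 degrees). A call has 1 to 8 rows; each row shifts and turns the commanded pose from where the row before left it, along the tool's axes as they then stand; what a row does not reach is not made up. A row lasts 1/8 s, in which the tool goes at most 62.5 mm and 10.7 degrees, less where a joint would pass 70% of its speed; a pose out of reach is approached as far as the arm can. A call with a number of a shift or a turn outside -1 to 1 is refused whole. A call with a gripper value outside its range is refused whole. "hand" is the gripper command: -1 is shut, 1 is fully open, values between are in proportion, set as the call begins (left out, the last holds). The fingers move at their own pace and stop on an object; "force" is the grip in N (left out, the last holds). Time passes only in rows, so rows that do not move let the fingers close. It gives the time, the measured TCP pose, the force, the opening and the grip force at its end, in the units of the state.
- get_state(): the state, without advancing time (a new reading comes with each control period).
- grab_frame(name): name is "side" or "top" or "wrist"; returns the picture (480x640x3 uint8, blue, green, red); there is no depth.
- camera_params(name): a dict with "fx", "fy", "cx", "cy" (pixels), "extrinsics" (4x4, takes a point from world to camera coordinates). Camera axes: x right, y up, looking along -z (the intrinsics and any distortion apply to the point x, -y, -z); pixel columns grow to the right and rows downward; lengths in m; the calibration is good to about 2 mm. A picture is of the moment at which its call begins: read the wrist's pose just before it. camera_params takes no time and is no camera call; for the wrist camera it gives the pose at the moment of the call.
- close_job(): hands the job in; it is judged then, once.
Trained networks look in the newest picture that a camera, given by its name, has taken for a name from the list of things; names that differ only in an ending like _2 or _b are one class to them, and where a whole thing is asked for, a point or a joint stands for the part that bears it (a point fixed in the world has none). Each returns a list of dicts, best first, with "conf" (0 to 1); they miss things now and then, are a little off and sometimes report something else, mostly with a low value. They report only what shows in the picture. A call takes as long as a camera call. They do not tell look-alikes from the thing itself.
- regions_of(camera, label): "mask" (480x640 bool, what is visible of it) and "extent" ([left, top, width, height] in pixels, round what is visible of it).
- mark_of(camera, label): "point" ([row, column] in pixels: a listed point, or the origin of a listed thing).
The state is a dict: "t": time; "q": joint angles; "joint_velocities": joint speeds; "joint_torque": joint torques, N m; "ee_pos": TCP position; "tool_rot": TCP orientation; "contact_force": force on the tool from outside, world axes, zero at the start; "torque": the same for the moment, N m; "finger_gap": finger opening in m; "gripper_force": force on a finger pad.
Only numpy, scipy, OpenCV 4.12 (cv2) and the standard library are available. Lean on these libraries where they do the work, as an engineer would, in place of code of your own. Each camera call takes 0.05 s, during which the arm holds its last target. There are 200 camera calls.

## Working session

There is one attempt and no reset: what is moved stays moved. The work goes in short steps, Python scripts to look and compute and a tool call to move; the robot and the scene stay as the last step left them, time stands still between calls to the robot, and variables do not carry over. Pictures are saved under pics/ and viewed, at most 10 in all, crops included, and the job is handed in when it is done.

Besides the shell and the picture viewer there is one more tool, called as name(argument=value, ...) on one line, values as JSON. apply_moves: Moves the arm, as the interface text tells. Its arguments: {"type":"object","properties":{"commands":{"type":"array","items":{"type":"number"}},"hand":{"type":"number"},"force":{"type":"number"}},"required":["commands"]}

```bash
mkdir -p pics; cat > h.py <<'E'
from rig import *
import numpy as np, cv2
def ray(cam,rc,P=None):
    P=P or camera_params(cam); E=np.array(P["extrinsics"]); R,t=E[:3,:3],E[:3,3]
    d=np.array([(rc[1]-P["cx"])/P["fx"],-(rc[0]-P["cy"])/P["fy"],-1.0])
    return -R.T@t, R.T@d
def atz(cam,rc,z,P=None):
    o,d=ray(cam,rc,P); return o+d*(z-o[2])/d[2]
def proj(cam,p,P=None):
    P=P or camera_params(cam); E=np.array(P["extrinsics"]); c=E[:3,:3]@np.array(p)+E[:3,3]
    return np.array([P["cy"]+P["fy"]*c[1]/c[2], P["cx"]-P["fx"]*c[0]/c[2]])
E
python3 - <<'E'
from h import *
s=get_state(); print(s)
P=camera_params("top");print(P)
a=grab_frame("top");b=grab_frame("side")
cv2.imwrite("pics/top.png",a);cv2.imwrite("pics/side.png",b)
for n,z in [("panel",.015),("back",0),("rail_mid",.027),("gauge_grip",.047),("long_gauge",.03),("rack",0),("screw_dish",0),("mug",0),("tub",0)]:
    for r in mark_of("top",n)[:3]: print(n,r["conf"],np.round(r["point"],1),atz("top",r["point"],z).round(4))
E
```

```text
{'t': 0.0, 'q': array([-1.23320421,  0.4119119 , -0.01272457,  1.59705375,  0.00557135,
        1.13431706, -0.08225548]), 'joint_velocities': array([ 0.00017332,  0.0005453 ,  0.00125288, -0.00122515, -0.0004197 ,
        0.00113385, -0.00187854]), 'joint_torque': array([ 6.33983964e-04, -6.00625420e+01,  6.82468973e-01, -2.99421555e+01,
        1.37550960e-02,  1.07488688e-02,  1.97765985e-05]), 'ee_pos': array([0.24652662, 0.57373006, 0.20744159]), 'tool_rot': array([[-9.18777620e-01,  3.94775071e-01, -5.72642512e-04],
       [ 3.94775477e-01,  9.18776312e-01, -1.55277881e-03],
       [-8.68679889e-05, -1.65272364e-03, -9.99998630e-01]]), 'contact_force': array([-0.25815693,  0.18389006, -0.09210247]), 'torque': array([-0.00845784,  0.03233749, -0.02077219]), 'gripper_force': 0.0, 'finger_gap': 0.0854820942383342}
{'fx': 603.1033280101664, 'fy': 603.1033280101664, 'cx': 309.2364842457181, 'cy': 241.2274010472285, 'extrinsics': array([[ 0.03134313, -0.99950205,  0.00364102, -0.01117919],
       [ 0.97629872,  0.03139557,  0.21413811, -0.52180899],
       [-0.21414579, -0.00315704,  0.97679661, -1.63100785],
       [ 0.        ,  0.        ,  0.        ,  1.        ]])}
panel 0.66 [206.8 310.2] [0.6334 0.0059 0.015 ]
back 0.65 [205.4 306.4] [0.6415 0.0173 0.    ]
back 0.27 [267.3 426.6] [ 0.4686 -0.3334  0.    ]
rail_mid 0.96 [309.6 262.9] [0.3299 0.1281 0.027 ]
rail_mid 0.66 [233.4 320.2] [ 0.5523 -0.0251  0.027 ]
gauge_grip 0.66 [240.5 188.1] [0.5151 0.3461 0.047 ]
long_gauge 0.72 [279.3 194.8] [0.4082 0.3226 0.03  ]
rack 0.88 [261.8 191.9] [0.463  0.3403 0.    ]
screw_dish 0.96 [292.5 370.9] [ 0.3908 -0.1743  0.    ]
mug 0.55 [206.4 451.7] [ 0.6523 -0.4089  0.    ]
tub 0.65 [264.6 422. ] [ 0.476  -0.3202  0.    ]
tub 0.3 [254.3 134.2] [0.4796 0.5077 0.    ]
tub 0.29 [205.4 450.2] [ 0.6552 -0.4046  0.    ]
```

View pics/top.png

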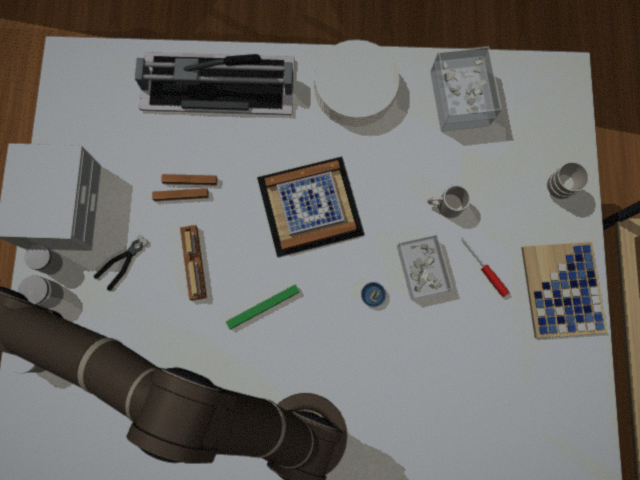

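View pics/side.png

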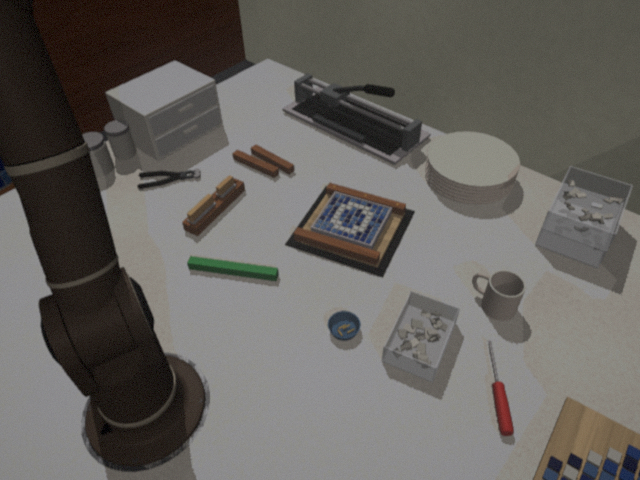

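The top view shows the frame at about (206,310), with the brown loose rail on its near side at (233,320). The look-alike is the green bar at (309,263). The rack is at (262,192), with one gauge at its far end (242,188) and one at its near end (280,195). Next I'll check the gauges in a close crop.

```bash
python3 - <<'E'
from h import *
a=cv2.imread("pics/top.png")
c=cv2.resize(a[150:310,170:380],None,fx=3.6,fy=3.6,interpolation=cv2.INTER_CUBIC)
cv2.imwrite("pics/crop.png",np.clip(c*1.6,0,255).astype(np.uint8))
for n in ["gauge","long_gauge","rack","panel","rail","back"]:
    for r in regions_of("top",n)[:3]:
        m=r["mask"].astype(np.uint8); print(n,r["conf"],r["extent"],m.sum(),cv2.minAreaRect(cv2.findNonZero(m)))
p=camera_params("wrist");E=np.array(p["extrinsics"]);print(p["fx"],(-E[:3,:3].T@E[:3,3]),E[:3,:3])
E
```

```text
gauge 0.53 [186.6, 230.0, 9.4, 27.3] 213 ((189.3353729248047, 242.51829528808594), (23.41148567199707, 10.270133018493652), 83.6598129272461)
long_gauge 0.72 [427.5, 186.0, 39.1, 31.4] 886 ((451.3887023925781, 202.66122436523438), (28.783695220947266, 40.3497428894043), 61.189208984375)
long_gauge 0.62 [189.3, 262.9, 9.7, 33.7] 294 ((194.0799560546875, 278.0599365234375), (32.951175689697266, 9.192388534545898), 81.8698959350586)
rack 0.7 [177.4, 224.5, 30.4, 75.6] 864 ((193.26893615722656, 262.54119873046875), (74.94961547851562, 19.180431365966797), 82.01067352294922)
panel 0.81 [277.1, 174.6, 69.6, 60.2] 2994 ((310.7647399902344, 203.55882263183594), (52.872764587402344, 58.45108413696289), 75.96376037597656)
rail 0.95 [225.2, 285.3, 75.9, 44.8] 788 ((262.3846435546875, 306.7226867675781), (10.635673522949219, 79.76043701171875), 61.97549819946289)
rail 0.55 [280.3, 221.5, 74.6, 27.0] 786 ((318.1086730957031, 235.39511108398438), (10.702680587768555, 77.71495056152344), 74.62374877929688)
rail 0.3 [462.2, 237.1, 47.7, 58.5] 361 ((484.0983581542969, 267.91802978515625), (69.90814208984375, 9.474730491638184), 50.19443130493164)
back 0.6 [253.4, 158.3, 108.4, 101.1] 6649 ((309.891845703125, 206.36805725097656), (83.82169342041016, 90.85150909423828), 75.67728424072266)
332.86501624141744 [0.17910003 0.60457368 0.37351128] [[ 0.39500879  0.91867568  0.00174775]
 [-0.87845515  0.37827032 -0.29193854]
 [-0.26885796  0.11378297  0.95643548]]
```

View pics/crop.png

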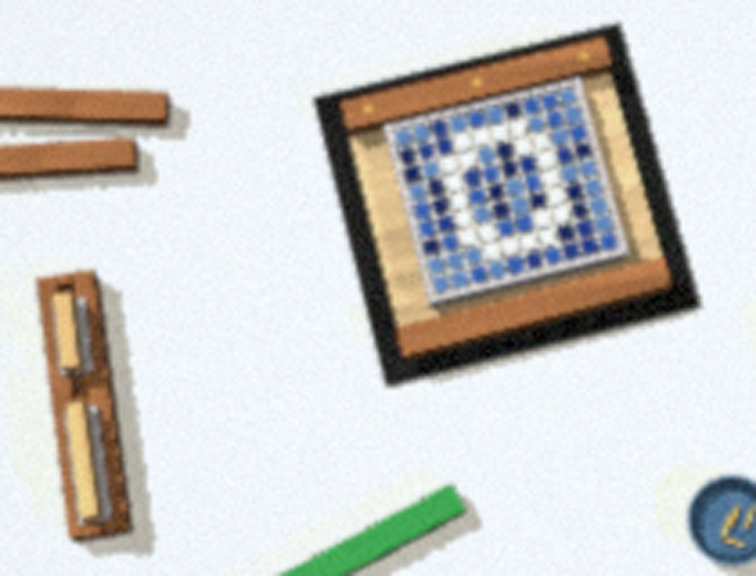

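Candidates for the short gauge were the far grip (242,188) and the near grip (280,195). The crop shows the far one is clearly shorter, so that is the one I want. The near one is the long gauge. The loose rail is the brown one at (235,318), not the green bar at (307,262). I'll move over the short gauge now.

```bash
cat >> h.py <<'E'
from scipy.spatial.transform import Rotation as Ro
def yawR(deg):
    c,s=np.cos(np.radians(deg)),np.sin(np.radians(deg)); return np.array([[c,s,0],[s,-c,0],[0,0,-1.]])
def plan(p,deg,mx=1.0,mt=1.0,n=64,first=None):
    s=get_state(); q=np.array(s["ee_pos"]);R=np.array(s["tool_rot"]);T=yawR(deg);out=[]
    if first is not None: q,R=first
    for _ in range(n):
        d=R.T@(np.array(p)-q)/.02; w=Ro.from_matrix(R.T@T).as_rotvec()/np.radians(6)
        if abs(d).max()<.02 and abs(w).max()<.03: break
        k=abs(d).max(); d=d*min(1,mx/max(k,1e-9)); k=abs(w).max(); w=w*min(1,mt/max(k,1e-9))
        d,w=d.round(2),w.round(2); out.append(list(d)+list(w))
        q=q+R@d*.02; R=R@Ro.from_rotvec(w*np.radians(6)).as_matrix()
    out=np.array(out)
    for i in range(0,len(out),8): print("["+",".join("%g"%(v+0) for v in out[i:i+8].ravel())+"]")
    return q,R
def st():
    s=get_state(); R=s["tool_rot"]; print("t",s["t"],"p",s["ee_pos"].round(4),"yaw",np.degrees(np.arctan2(R[1,0],R[0,0])).round(2),"tilt",(R[:2,2]).round(4),"F",s["contact_force"].round(2),"gap",round(s["finger_gap"],4),"gf",s["gripper_force"])
E
python3 - <<'E'
from h import *
plan([.515,.343,.17],189.2)
E
```

```text
[-1,-0.32,0.11,0,0,-1,-1,-0.43,0.12,0,0,-1,-1,-0.57,0.12,0,0,-1,-1,-0.71,0.13,0,0,-1,-1,-0.88,0.15,0,0,-1,-0.92,-1,0.15,0,0,-0.41,-0.84,-1,0.14,0,0,0,-0.84,-1,0.14,0,0,0]
[-0.84,-1,0.14,0,0,0,-0.84,-1,0.14,0,0,0,-0.84,-1,0.14,0,0,0,-0.84,-1,0.14,0,0,0,-0.84,-1,0.14,0,0,0,-0.83,-1,0.15,0,0,0,-0.04,-0.05,0,0,0,0]
```

apply_moves(commands=[-1,-0.32,0.11,0,0,-1,-1,-0.43,0.12,0,0,-1,-1,-0.57,0.12,0,0,-1,-1,-0.71,0.13,0,0,-1,-1,-0.88,0.15,0,0,-1,-0.92,-1,0.15,0,0,-0.41,-0.84,-1,0.14,0,0,0,-0.84,-1,0.14,0,0,0])

```text
t: 1.85
ee_pos: [0.3962, 0.4455, 0.1871]
tool_rot: [[-0.987, -0.16, 0.0], [-0.16, 0.987, 0.0], [-0.0, 0.0, -1.0]]
contact_force: [0.1, 0.6, -0.1]
finger_gap: 0.0855
gripper_force: 0.0
```

apply_moves(commands=[-0.84,-1,0.14,0,0,0,-0.84,-1,0.14,0,0,0,-0.84,-1,0.14,0,0,0,-0.84,-1,0.14,0,0,0,-0.84,-1,0.14,0,0,0,-0.83,-1,0.15,0,0,0,-0.04,-0.05,0,0,0,0,0,0,0,0,0,0])

```text
t: 2.85
ee_pos: [0.5144, 0.3436, 0.1701]
tool_rot: [[-0.987, -0.16, -0.0], [-0.16, 0.987, 0.001], [0.0, 0.001, -1.0]]
contact_force: [-0.6, 0.0, 0.5]
finger_gap: 0.0857
gripper_force: 0.0
```

```bash
python3 - <<'E'
from h import *
st()
P=camera_params("wrist");a=grab_frame("wrist");cv2.imwrite("pics/w1.png",a)
np.save("w1.npy",P,allow_pickle=True)
for n,z in [("gauge_grip",.047),("gauge",.03),("long_gauge",.03),("rack",0)]:
    for r in mark_of("wrist",n)[:2]: print(n,r["conf"],np.round(r["point"],1),atz("wrist",r["point"],z,P).round(4))
E
```

```text
t 2.85 p [0.5144 0.3436 0.1701] yaw -170.77 tilt [-0.0004  0.0005] F [-0.59  0.    0.46] gap 0.0857 gf 0.0
gauge 0.68 [219.7 323.5] [0.5151 0.346  0.03  ]
long_gauge 0.95 [ 99.3 319.6] [0.4118 0.3258 0.03  ]
rack 0.88 [160.8 323.3] [0.4636 0.3376 0.    ]
```

View pics/w1.png

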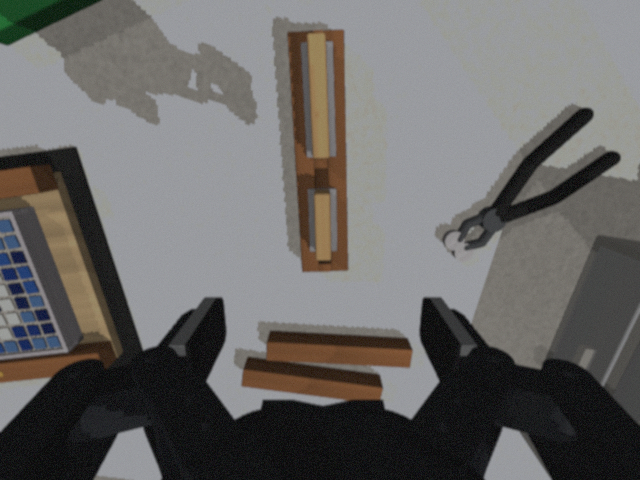

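The wrist view has the short gauge's grip top spanning rows 192–262 at column about 322. The long gauge is nearer the base, rows 33–157. The short-rail bystanders are behind, at (350,340) and (380,312).

```bash
python3 - <<'E'
from h import *
P=np.load("w1.npy",allow_pickle=True).item()
a=cv2.imread("pics/w1.png").astype(int);B,G,R=a[...,0],a[...,1],a[...,2]
# pale wood grip: bright yellow
m=((R>150)&(R-B>45)&(G>110)).astype(np.uint8); 
n,l,s,c=cv2.connectedComponentsWithStats(m)
for i in range(1,n):
    if s[i,4]>150 and 280<c[i][0]<350 and c[i][1]<280:
        r=cv2.minAreaRect(cv2.findNonZero((l==i).astype(np.uint8))); bp=cv2.boxPoints(r)
        w=np.array([atz("wrist",(y,x),.060,P) for x,y in bp]); ctr=w.mean(0); e=[w[1]-w[0],w[2]-w[1]]; 
        e.sort(key=np.linalg.norm); print(s[i],bp.round(1).tolist(),ctr.round(4),[np.linalg.norm(v).round(4) for v in e],np.degrees(np.arctan2(e[1][1],e[1][0])).round(2))
ids=[]
E
```

```text
[ 309   34   18  123 1180] [[308.8999938964844, 34.599998474121094], [323.1000061035156, 33.900001525878906], [328.8999938964844, 155.6999969482422], [314.70001220703125, 156.39999389648438]] [0.414  0.3259 0.06  ] [np.float64(0.0104), np.float64(0.0863)] 12.35
[316 196  13  63 519] [[315.70001220703125, 196.10000610351562], [327.5, 195.6999969482422], [329.5, 257.8999938964844], [317.70001220703125, 258.29998779296875]] [0.5151 0.3451 0.06  ] [np.float64(0.0098), np.float64(0.0551)] 11.3
```

```bash
python3 - <<'E'
from h import *
plan([.515,.3453,.037],190.75)
E
```

```text
[-0.01,0.01,1,0,0,-0.24,-0.01,0.01,1,0,0,0,-0.01,0.01,1,0,0,0,0,0.01,1,0,0,0,-0.01,0.01,1,0,0,0,0,0.01,1,0,0,0,0,0.01,0.66,0,0,0]
```

apply_moves(commands=[-0.04,0.07,1,0,0,-0.24,0,0,1,0,0,0,0,0,1,0,0,0,0,0,1,0,0,0,0,0,1,0,0,0,0,0,1,0,0,0,0,0,0.64,0,0,0,0,0,0,0,0,0], hand=0)

```text
t: 4.1
ee_pos: [0.5149, 0.3443, 0.0365]
tool_rot: [[-0.983, -0.185, -0.001], [-0.185, 0.983, -0.001], [0.002, -0.001, -1.0]]
contact_force: [-0.7, -0.2, 0.3]
finger_gap: 0.0431
gripper_force: 0.0
```

```bash
python3 - <<'E'
from h import *
st()
P=camera_params("wrist");a=grab_frame("wrist");cv2.imwrite("pics/w2.png",a)
E
```

```text
t 4.1 p [0.5149 0.3443 0.0365] yaw -169.33 tilt [-0.0014 -0.001 ] F [-0.7  -0.2   0.26] gap 0.0431 gf 0.0
```

View pics/w2.png

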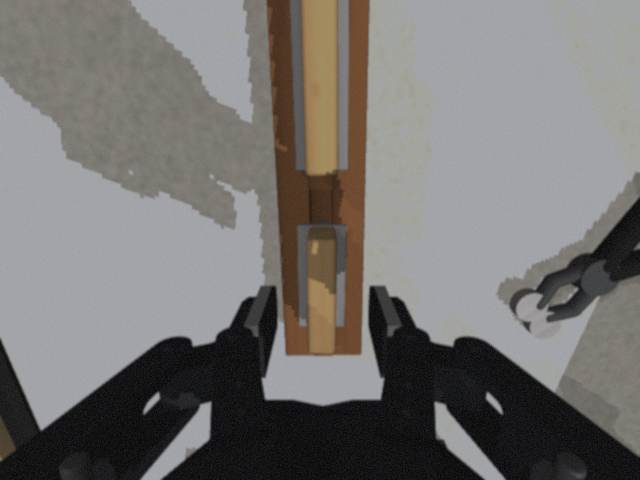

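The grip, at columns 308–336, sits centred between the fingers at columns 267 and 377, so I can close.

apply_moves(commands=[0,0,0,0,0,0,0,0,0,0,0,0,0,0,0,0,0,0,0,0,0,0,0,0,0,0,0,0,0,0,0,0,0,0,0,0], hand=-1, force=40)

```text
t: 4.9
ee_pos: [0.5156, 0.3444, 0.0373]
tool_rot: [[-0.983, -0.185, 0.0], [-0.185, 0.983, 0.0], [-0.0, 0.0, -1.0]]
contact_force: [0.3, -0.0, -0.1]
finger_gap: -0.0001
gripper_force: 0.0
```

apply_moves(commands=[0,0,-0.5,0,0,0,0,0,-1,0,0,0,0,0,-1,0,0,0,0,0,-1,0,0,0,0,0,-1,0,0,0,0,0,-1,0,0,0,0,0,-1,0,0,0,0,0,0,0,0,0])

```text
t: 5.9
ee_pos: [0.5165, 0.3451, 0.1695]
tool_rot: [[-0.983, -0.185, 0.003], [-0.185, 0.983, 0.002], [-0.003, 0.002, -1.0]]
contact_force: [-0.4, 0.0, -0.2]
finger_gap: -0.0001
gripper_force: 0.0
```

```bash
python3 - <<'E'
from h import *
st()
a=grab_frame("top")
for n,z in [("panel",.015),("back",0),("rail_mid",.027)]:
    for r in mark_of("top",n)[:2]: print(n,r["conf"],np.round(r["point"],1),atz("top",r["point"],z).round(4))
from h import plan
plan([.52,.10,.17],195)
E
```

```text
t 5.9 p [0.5165 0.3451 0.1695] yaw -169.36 tilt [0.0031 0.0024] F [-0.42  0.04 -0.21] gap -0.0001 gf 0.0
panel 0.89 [206.3 308.5] [0.6348 0.0109 0.015 ]
back 0.66 [207.2 306.6] [0.6361 0.0165 0.    ]
rail_mid 0.78 [309.8 260.9] [0.3291 0.1336 0.027 ]
rail_mid 0.62 [232.6 320.8] [ 0.5547 -0.0268  0.027 ]
[0.17,-1,-0.01,-0.01,-0.01,-0.72,0.25,-1,-0.02,0,0,0,0.25,-1,-0.02,0,0,0,0.24,-1,-0.02,0,0,0,0.25,-1,-0.01,0,0,0,0.24,-1,-0.02,0,0,0,0.25,-1,-0.01,0,0,0,0.24,-1,-0.02,0,0,0]
[0.25,-1,-0.01,0,0,0,0.24,-1,-0.02,0,0,0,0.25,-1,-0.01,0,0,0,0.21,-0.87,-0.01,0,0,0]
```

The fingers shut on nothing. I'll look to see why.

```bash
python3 - <<'E'
from h import *
st()
P=camera_params("wrist");a=grab_frame("wrist");cv2.imwrite("pics/w3.png",a)
s=get_state();R=s["tool_rot"]
for d in (0,-.019): print(proj("wrist",s["ee_pos"]+R[:,2]*d,P))
for n,z in [("gauge",.03),("gauge_grip",.047),("long_gauge",.03),("rack",0)]:
    for r in mark_of("wrist",n)[:2]: print(n,r["conf"],np.round(r["point"],1),atz("wrist",r["point"],z,P).round(4))
for n,z in [("gauge",.03),("gauge_grip",.047),("long_gauge",.03)]:
    grab_frame("side")
    for r in mark_of("side",n)[:2]: print("side",n,r["conf"],np.round(r["point"],1),atz("side",r["point"],z).round(4))
E
```

```text
t 6.1 p [0.5151 0.3441 0.1664] yaw -169.35 tilt [-0.0011 -0.0009] F [ 0.18 -0.16 -0.91] gap -0.0001 gf 0.0
[279.50501067 320.53829712]
[295.56081445 320.3850363 ]
gauge 0.56 [219.7 320.8] [0.5152 0.3436 0.03  ]
gauge_grip 0.96 [226.5 324.4] [0.5166 0.3472 0.047 ]
long_gauge 0.89 [ 98.7 323.1] [0.4122 0.3264 0.03  ]
rack 0.79 [159.9 320.9] [0.4637 0.334  0.    ]
side gauge 0.63 [162.7 270.1] [0.6761 0.3336 0.03  ]
side gauge 0.61 [189.6 229.5] [0.5202 0.3343 0.03  ]
side gauge_grip 0.65 [185. 225.] [0.5134 0.3412 0.047 ]
side long_gauge 0.77 [211.6 201.4] [0.4133 0.3245 0.03  ]
```

View pics/w3.png

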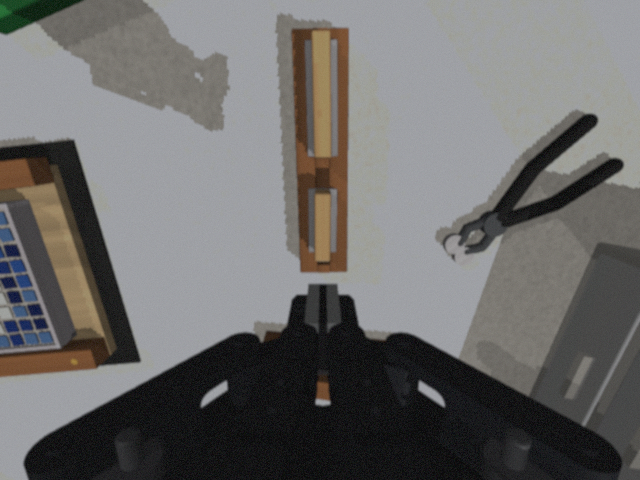

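```bash
python3 - <<'E'
from h import *
P=camera_params("wrist");E=np.array(P["extrinsics"]).copy()
s=get_state();R=s["tool_rot"];p=s["ee_pos"]
# camera pose for w2: same orientation approx, shift tcp
d=np.array([.5149,.3443,.0365])-p
P2=dict(P);E2=E.copy();E2[:3,3]=E[:3,3]-E[:3,:3]@d;P2["extrinsics"]=E2
u=np.array([np.cos(.1876),np.sin(.1876),0]);c=np.array([.515,.3453,0])
for z in (.03,.034,.047,.06):
  print(z,[proj("wrist",c+k*u+[0,0,z],P2).round(0).tolist() for k in (-.03,.03)],[proj("wrist",c+k*u+[0,0,z],P).round(0).tolist() for k in (-.03,.03)])
print(proj("wrist",s["ee_pos"],P))
# finger tips in w2: tool coords
for dy in(-.0215,.0215): print(proj("wrist",p+R@[0,dy,0],P),proj("wrist",p+R@[0,dy,-.019],P))
E
```

```text
0.03 [[223.0, 322.0], [323.0, 322.0]] [[187.0, 322.0], [249.0, 322.0]]
0.034 [[225.0, 322.0], [326.0, 322.0]] [[187.0, 322.0], [251.0, 322.0]]
0.047 [[232.0, 322.0], [340.0, 322.0]] [[189.0, 322.0], [255.0, 322.0]]
0.06 [[240.0, 322.0], [355.0, 323.0]] [[192.0, 322.0], [260.0, 322.0]]
[279.51663415 320.53446867]
[279.54986151 280.65979264] [295.61226047 276.01237646]
[279.48341755 360.39622483] [295.53254604 364.72709665]
```

```bash
python3 - <<'E'
from h import *
s=get_state();p=s["ee_pos"];print(p)
a=grab_frame("side")
for dz in (0,.01,.02,.03): print(dz,proj("side",p+[0,0,dz]).round(1))
r,c=proj("side",p).astype(int)
k=a[r-70:r+50,c-80:c+80]; k=cv2.resize(k,None,fx=5,fy=5,interpolation=cv2.INTER_CUBIC)
k=np.clip(k*1.7,0,255).astype(np.uint8)
for dz,col in ((0,(0,0,255)),(.02,(0,255,0)),(.03,(255,0,0))):
    q=proj("side",p+[0,0,dz])-[r-70,c-80]; cv2.circle(k,(int(q[1]*5),int(q[0]*5)),3,col,-1)
cv2.imwrite("pics/sidec.png",k)
E
```

```text
[0.51559781 0.3443946  0.16723034]
0 [147.7 217.7]
0.01 [144.5 217. ]
0.02 [141.2 216.4]
0.03 [137.9 215.8]
```

View pics/sidec.png

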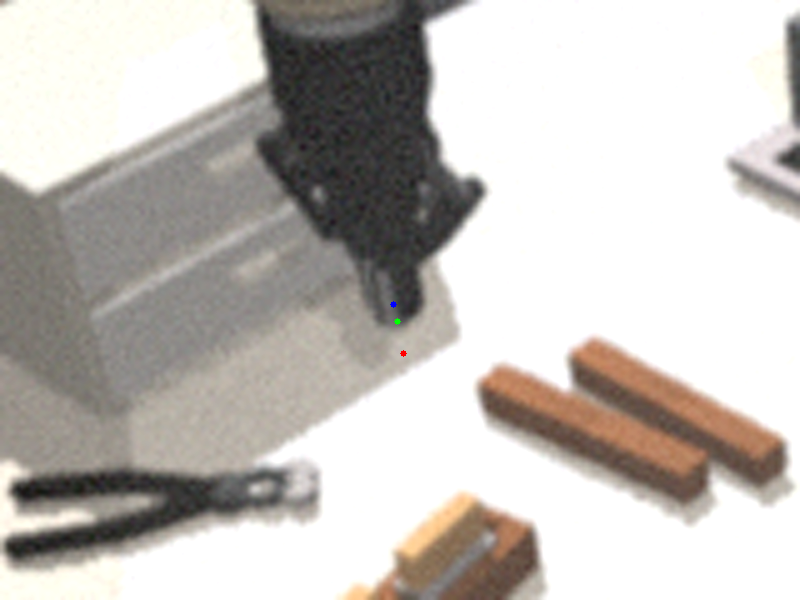

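The picture shows the fingertips at about (320,398) in the crop, roughly 22 mm above the reported TCP (red dot). That offset explains the miss: the fingers closed above the grip. I'll go about 22 mm lower.

apply_moves(commands=[0,0,1,0,0,0,0,0.03,1,0,0,0,0,0,1,0,0,0,0,0,1,0,0,0,0,0,1,0,0,0,0,0,0.9,0,0,0,0,0,0.6,0,0,0,0,0,0,0,0,0], hand=0)

```text
t: 7.7
ee_pos: [0.515, 0.3447, 0.0364]
tool_rot: [[-0.983, -0.185, -0.001], [-0.185, 0.983, -0.001], [0.001, -0.001, -1.0]]
contact_force: [0.4, 1.3, 0.1]
finger_gap: 0.0427
gripper_force: 0.0
```

apply_moves(commands=[0,0,0.3,0,0,0,0,0,0.3,0,0,0,0,0,0.3,0,0,0,0,0,0,0,0,0])

```text
t: 8.2
ee_pos: [0.5151, 0.3448, 0.0188]
tool_rot: [[-0.983, -0.185, -0.001], [-0.185, 0.983, -0.001], [0.001, -0.0, -1.0]]
contact_force: [-0.3, -0.3, -0.1]
finger_gap: 0.0428
gripper_force: 0.0
```

apply_moves(commands=[0,0,0,0,0,0,0,0,0,0,0,0,0,0,0,0,0,0,0,0,0,0,0,0,0,0,0,0,0,0], hand=-1, force=40)

```text
t: 8.82
ee_pos: [0.5157, 0.3452, 0.0196]
tool_rot: [[-0.983, -0.185, 0.0], [-0.185, 0.983, 0.0], [-0.001, 0.0, -1.0]]
contact_force: [-0.1, -0.1, 3.7]
finger_gap: 0.013
gripper_force: 41.0
```

apply_moves(commands=[0,0,-0.3,0,0,0,0,0,-1,0,0,0,0,0,-1,0,0,0,0,0,-1,0,0,0,0,0,-1,0,0,0,0,0,-1,0,0,0,0,0,-1,0,0,0,0,0,-1,0,0,0])

```text
t: 9.82
ee_pos: [0.5155, 0.345, 0.1674]
tool_rot: [[-0.983, -0.185, 0.001], [-0.185, 0.983, 0.001], [-0.001, 0.0, -1.0]]
contact_force: [0.0, -0.2, -0.7]
finger_gap: 0.0133
gripper_force: 40.5
```

```bash
python3 - <<'E'
from h import *
st(); print(get_state()["q"].round(2))
plan([.66,.03,.19],195)
E
```

```text
t 9.825 p [0.5155 0.345  0.1674] yaw -169.35 tilt [0.0008 0.0006] F [ 0.01 -0.18 -0.72] gap 0.0133 gf 40.48107147216797
[-0.65  0.44 -0.02  1.66  0.01  1.05  1.08]
[-0.25,-1,-0.07,0,0.01,-0.73,-0.17,-1,-0.07,0,0,0,-0.17,-1,-0.07,0,0,0,-0.17,-1,-0.07,0,0,0,-0.17,-1,-0.07,0,0,0,-0.17,-1,-0.07,0,0,0,-0.17,-1,-0.06,0,0,0,-0.17,-1,-0.07,0,0,0]
[-0.17,-1,-0.06,0,0,0,-0.17,-1,-0.07,0,0,0,-0.17,-1,-0.06,0,0,0,-0.17,-1,-0.07,0,0,0,-0.17,-1,-0.06,0,0,0,-0.17,-1,-0.07,0,0,0,-0.17,-1,-0.06,0,0,0,-0.17,-1,-0.07,0,0,0]
[-0.16,-1,-0.06,0,0,0,-0.01,-0.07,-0.01,0,0,0]
```

apply_moves(commands=[-0.25,-1,-0.07,0,0,-0.73,-0.17,-1,-0.07,0,0,0,-0.17,-1,-0.07,0,0,0,-0.17,-1,-0.07,0,0,0,-0.17,-1,-0.07,0,0,0,-0.17,-1,-0.07,0,0,0,-0.17,-1,-0.06,0,0,0,-0.17,-1,-0.07,0,0,0])

```text
t: 10.82
ee_pos: [0.5839, 0.196, 0.1763]
tool_rot: [[-0.966, -0.259, -0.0], [-0.259, 0.966, 0.0], [0.0, 0.0, -1.0]]
contact_force: [1.0, -0.4, -0.6]
finger_gap: 0.0131
gripper_force: 40.5
```

apply_moves(commands=[-0.17,-1,-0.06,0,0,0,-0.17,-1,-0.07,0,0,0,-0.17,-1,-0.06,0,0,0,-0.17,-1,-0.07,0,0,0,-0.17,-1,-0.06,0,0,0,-0.17,-1,-0.07,0,0,0,-0.17,-1,-0.06,0,0,0,-0.17,-1,-0.07,0,0,0])

```text
t: 11.82
ee_pos: [0.6517, 0.0485, 0.1867]
tool_rot: [[-0.966, -0.259, -0.0], [-0.259, 0.966, 0.0], [-0.0, 0.0, -1.0]]
contact_force: [-0.2, 0.5, 0.1]
finger_gap: 0.0131
gripper_force: 40.5
```

apply_moves(commands=[-0.16,-1,-0.06,0,0,0,0,0,0,0,0,0,0,0,0,0,0,0,0,0,0,0,0,0])

```text
t: 12.32
ee_pos: [0.6591, 0.0326, 0.1878]
tool_rot: [[-0.965, -0.261, -0.0], [-0.261, 0.965, 0.001], [0.0, 0.001, -1.0]]
contact_force: [0.3, -0.4, -1.3]
finger_gap: 0.0129
gripper_force: 40.5
```

```bash
cat >> h.py <<'E'
def box(cam,lab,z,P,img=None):
    for r in regions_of(cam,lab)[:2]:
        m=r["mask"].astype(np.uint8); b=cv2.boxPoints(cv2.minAreaRect(cv2.findNonZero(m)))
        w=np.array([atz(cam,(y,x),z,P) for x,y in b]); e=sorted([w[1]-w[0],w[2]-w[1]],key=np.linalg.norm)
        print(lab,round(r["conf"],2),r["extent"],"ctr",w.mean(0).round(4),"size",[np.linalg.norm(v).round(4) for v in e],"ang",[np.degrees(np.arctan2(v[1],v[0])).round(2) for v in e])
E
python3 - <<'E'
from h import *
st()
P=camera_params("wrist");a=grab_frame("wrist");cv2.imwrite("pics/w4.png",a);np.save("w4.npy",P,allow_pickle=True)
box("wrist","panel",.039,P);box("wrist","rail",.039,P)
for n,z in [("rail_mid",.027),("panel",.015),("back",0)]:
    for r in mark_of("wrist",n)[:2]: print(n,r["conf"],np.round(r["point"],1),atz("wrist",r["point"],z,P).round(4))
E
```

```text
t 12.325 p [0.6591 0.0326 0.1878] yaw -164.88 tilt [-0.0003  0.0007] F [ 0.28 -0.39 -1.34] gap 0.0129 gf 40.48268795013428
panel 0.71 [203.0, 111.4, 185.6, 157.6] ctr [0.6448 0.0061 0.039 ] size [np.float64(0.1504), np.float64(0.1599)] ang [np.float64(19.7), np.float64(106.29)]
rail 0.6 [172.0, 59.7, 255.8, 45.7] ctr [ 0.5513 -0.017   0.039 ] size [np.float64(0.0264), np.float64(0.2168)] ang [np.float64(22.64), np.float64(107.08)]
rail_mid 0.77 [ 85.  298.5] [ 0.5505 -0.0177  0.027 ]
rail_mid 0.27 [191.6 299.8] [0.6432 0.0066 0.027 ]
panel 0.66 [190.2 298.8] [0.6441 0.005  0.015 ]
back 0.55 [192.5 302.3] [0.648  0.0088 0.    ]
```

View pics/w4.png

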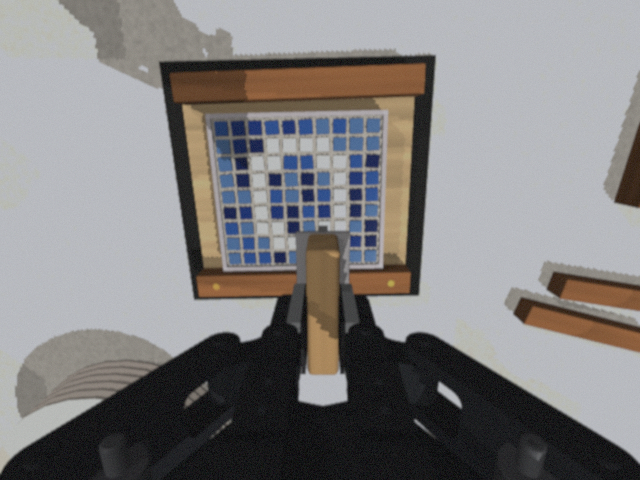

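The wrist view shows the whole frame, with the rail at rows 64–102, the panel's near edge at rows 111–119 and the gauge held in the fingers at (300,322). I'll fit the edges.

```bash
python3 - <<'E'
from h import *
P=np.load("w4.npy",allow_pickle=True).item()
a=cv2.GaussianBlur(cv2.imread("pics/w4.png"),(3,3),0).astype(float)
R=a[...,2];B=a[...,0]
def cross(v,lo,hi,f,rise=True):
    g=np.diff(v[lo:hi]); i=np.argmax(g if rise else -g); 
    if 0<i<len(g)-1:
        y=abs(g[i-1:i+2]); o=(y[0]-y[2])/(2*(y[0]-2*y[1]+y[2])+1e-9) 
    else:o=0
    return lo+i+.5+o
def fit(pts,z,name,n):
    w=np.array([atz("wrist",p,z,P) for p in pts])[:,:2]
    for _ in range(3):
        c=w.mean(0);u=np.linalg.svd(w-c)[2][0]; nrm=np.array([-u[1],u[0]]); d=(w-c)@nrm; w=w[abs(d)<max(.0008,1.5*d.std())]
    if u@n<0:u=-u
    print(name,len(w),"c",c.round(4),"ang",np.degrees(np.arctan2(u[1],u[0])).round(2),"rms",d.std().round(5)); return c,u
cols=range(228,372,4)
yv=np.array([-.28,.96]);xv=np.array([.96,.28])
co,u1=fit([(cross(R[:,c],60,84,0),c) for c in range(185,415,5)],.039,"rail outer",yv)
cb,_=fit([(cross((R-B)[:,c],88,110,0,False),c) for c in range(200,400,5)],.015,"rail inner low?",yv)
cp,u2=fit([(cross(B[:,c],106,122,0),c) for c in cols],.039,"panel near",yv)
G=a.mean(2)
cl,_=fit([(r,cross(B[r],195,235,0)) for r in range(135,255,4)],.039,"panel left img(+y?)",xv)
cr,_=fit([(r,cross(B[r],375,400,0,False)) for r in range(130,255,4)],.039,"panel right img",xv)
u=u2; n=np.array([u[1],-u[0]])
print("panel edge->rail outer (expect 33-36mm)",(cp-co)@n,"n",n)
print("y of sides",cl@u,cr@u,"width",abs(cl@u-cr@u))
mid=(cl@u+cr@u)/2; print("edge mid", cp+u*(mid-cp@u), "panel center",cp+u*(mid-cp@u)+n*.075)
# rail ends
el,_=fit([(r,cross((R-B)[r],160,185,0)) for r in range(74,98,2)],.039,"rail end a",xv)
er,_=fit([(r,cross((R-B)[r],410,436,0,False)) for r in range(70,92,2)],.039,"rail end b",xv)
print("rail mid y rel",(el@u+er@u)/2-mid,"len",abs(el@u-er@u))
E
```

```text
rail outer 46 c [ 0.5388 -0.0207] ang 107.04 rms 0.00013
rail inner low? 38 c [ 0.5611 -0.0212] ang 106.93 rms 0.00024
panel near 36 c [ 0.5724 -0.0119] ang 106.29 rms 8e-05
panel left img(+y?) 24 c [ 0.6536 -0.0743] ang 16.3 rms 8e-05
panel right img 32 c [0.6216 0.0852] ang 16.3 rms 7e-05
panel edge->rail outer (expect 33-36mm) 0.034771983118617476 n [0.95985098 0.28051043]
y of sides -0.2546512516616603 -0.09259509293831146 width 0.16205615872334883
edge mid [ 0.57290454 -0.01345779] panel center [0.64489337 0.00758049]
rail end a 12 c [ 0.5807 -0.1232] ang 17.6 rms 0.00016
rail end b 11 c [0.5197 0.0875] ang 16.72 rms 9e-05
rail mid y rel 0.0021607347295771184 len 0.21928866450058285
```

```bash
python3 - <<'E'
from h import *
P=np.load("w4.npy",allow_pickle=True).item()
a=cv2.GaussianBlur(cv2.imread("pics/w4.png"),(3,3),0).astype(float)
p=np.array([.6591,.0326,.1878]);R=yawR(195.12)
t=lambda rc,z:(R.T@(atz("wrist",rc,z,P)-p)).round(4)
w=a[...,2]-a[...,0]
for r in range(246,285,6):
    d=np.diff(w[r,295:350]); l=295+np.argmax(d[:25])+.5; k=295+25+np.argmin(d[25:])+.5
    print(r,l,k,"tool y",(t((r,l),.2286)[1]+t((r,k),.2286)[1])/2,"w",t((r,k),.2286)[1]-t((r,l),.2286)[1])
print("TCP proj",proj("wrist",p,P), "model: plate near edge", [proj("wrist",p+R@np.array([.03,y,-.0148]),P).round(1) for y in(-.013,.013)])
print("grip bottom/top near",[proj("wrist",p+R@np.array([.03,0,z]),P).round(1) for z in(-.0148,-.0408)])
g=a[:,:,0].mean(); 
for r in (235,238,242): print(r,a[r,290:356:2].mean(1).round(0).tolist())
E
```

```text
246 306.5 337.5 tool y 0.0006999999999999997 w 0.012199999999999999
252 295.5 348.5 tool y 0.0007000000000000001 w 0.020999999999999998
258 295.5 348.5 tool y 0.0006499999999999995 w 0.0211
264 305.5 338.5 tool y 0.0007000000000000001 w 0.0132
270 305.5 338.5 tool y 0.00065 w 0.0133
276 305.5 338.5 tool y 0.0007000000000000001 w 0.0134
282 305.5 338.5 tool y 0.0007000000000000001 w 0.0134
TCP proj [279.35325504 320.71432609] model: plate near edge [array([233.5, 292.9]), array([233.5, 348.1])]
grip bottom/top near [array([233.5, 320.5]), array([251.7, 320.3])]
235 [133.0, 134.0, 117.0, 104.0, 101.0, 99.0, 100.0, 99.0, 98.0, 92.0, 78.0, 71.0, 69.0, 69.0, 69.0, 69.0, 68.0, 70.0, 69.0, 70.0, 68.0, 66.0, 69.0, 80.0, 96.0, 101.0, 100.0, 101.0, 100.0, 103.0, 101.0, 106.0, 113.0]
238 [173.0, 176.0, 164.0, 119.0, 103.0, 101.0, 100.0, 100.0, 97.0, 81.0, 69.0, 68.0, 66.0, 66.0, 65.0, 66.0, 66.0, 67.0, 64.0, 67.0, 68.0, 67.0, 64.0, 61.0, 82.0, 95.0, 98.0, 100.0, 103.0, 115.0, 90.0, 67.0, 71.0]
242 [185.0, 185.0, 171.0, 122.0, 102.0, 101.0, 100.0, 99.0, 93.0, 76.0, 69.0, 68.0, 70.0, 70.0, 69.0, 69.0, 69.0, 70.0, 68.0, 70.0, 70.0, 68.0, 67.0, 62.0, 73.0, 88.0, 91.0, 98.0, 111.0, 133.0, 98.0, 71.0, 71.0]
```

```bash
python3 - <<'E'
from h import *
f=plan([.567,-.0152,.10],106.6,mx=.7)
E
```

```text
[0.7,-0.15,0.61,0,0,1,0.7,-0.22,0.62,0,0,1,0.7,-0.31,0.65,0,0,1,0.7,-0.4,0.69,0,0,1,0.67,-0.48,0.7,0,0,1,0.62,-0.55,0.7,0,0,1,0.33,-0.38,0.43,0,0,1,0,0,0,0,0,1]
[0,0,0,0,0,1,0,0,0,0,0,1,0,0,0,0,0,1,0,0,0,0,0,1,0,0,0,0,0,1,0,0,0,0,0,1,0,0,0,0,0,0.74]
```

apply_moves(commands=[0.7,-0.15,0.61,0,0,1,0.7,-0.22,0.62,0,0,1,0.7,-0.31,0.65,0,0,1,0.7,-0.4,0.69,0,0,1,0.67,-0.48,0.7,0,0,1,0.62,-0.55,0.7,0,0,1,0.33,-0.38,0.43,0,0,1,0,0,0,0,0,1])

```text
t: 13.62
ee_pos: [0.5659, -0.0161, 0.0993]
tool_rot: [[-0.837, 0.548, -0.002], [0.548, 0.837, -0.0], [0.001, -0.001, -1.0]]
contact_force: [-0.3, -0.2, 0.2]
finger_gap: 0.013
gripper_force: 40.5
```

apply_moves(commands=[0,0,0,0,0,1,0,0,0,0,0,1,0,0,0,0,0,1,0,0,0,0,0,1,0,0,0,0,0,1,0,0,0,0,0,1,0,0,0,0,0,0.74,0,0,0,0,0,0])

```text
t: 14.62
ee_pos: [0.5671, -0.0153, 0.1]
tool_rot: [[-0.286, 0.958, 0.0], [0.958, 0.286, -0.0], [-0.0, 0.0, -1.0]]
contact_force: [0.2, 0.1, -0.5]
finger_gap: 0.0132
gripper_force: 40.5
```

```bash
python3 - <<'E'
from h import *
st()
plan([.567,-.0152,.07],106.6,mx=.7)
E
```

```text
t 14.625 p [ 0.5671 -0.0153  0.1   ] yaw 106.64 tilt [ 0.0002 -0.    ] F [ 0.16  0.11 -0.5 ] gap 0.0132 gf 40.48996388912201
[0,0,0.7,0,0,0.01,0.01,0,0.7,0,0,0,0,0,0.1,0,0,0]
```

apply_moves(commands=[0,0,0.8,0,0,0,0,0,0.8,0,0,0,0,0,0.3,0,0,0,0,0,0,0,0,0])

```text
t: 15.12
ee_pos: [0.5665, -0.0157, 0.061]
tool_rot: [[-0.286, 0.958, -0.002], [0.958, 0.286, -0.0], [0.0, -0.002, -1.0]]
contact_force: [0.5, 0.1, -0.5]
finger_gap: 0.0131
gripper_force: 40.5
```

```bash
python3 - <<'E'
from h import *
st()
P=camera_params("wrist");a=grab_frame("wrist");cv2.imwrite("pics/w5.png",a);np.save("w5.npy",P,allow_pickle=True)
E0=np.array([.5729,-.01346]);n=np.array([.9599,.2805]);u=np.array([-.2805,.9599])
k=a[60:300,180:460].copy();k=cv2.resize(k,None,fx=2.5,fy=2.5,interpolation=cv2.INTER_CUBIC);k=np.clip(k*1.5,0,255).astype(np.uint8)
for off,z,col in ((0,.039,(0,0,255)),(-.0108,.039,(0,255,0))):
    for s in (.04,.06,.08):
        q=proj("wrist",np.r_[E0+n*off+u*s,z],P)-[60,180]; cv2.circle(k,(int(q[1]*2.5),int(q[0]*2.5)),3,col,-1)
cv2.imwrite("pics/w5c.png",k)
E
```

```text
t 15.125 p [ 0.5665 -0.0157  0.061 ] yaw 106.59 tilt [-0.0016 -0.0003] F [ 0.48  0.07 -0.48] gap 0.0131 gf 40.49156606197357
```

View pics/w5c.png

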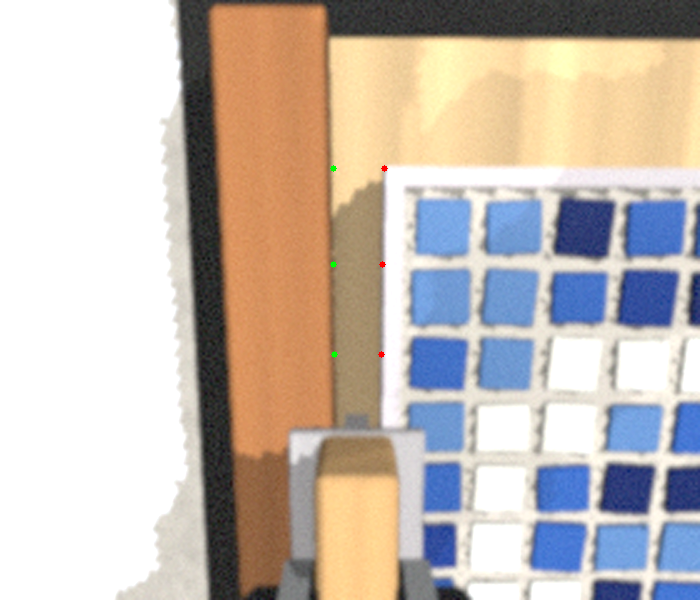

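The blade end, at columns 347–369 of the crop, is centred in the gap at columns 334–382. I'll lower it in small steps.

apply_moves(commands=[0,0,0.35,0,0,0,0,0,0.35,0,0,0,0,0,0.35,0,0,0,0,0,0.2,0,0,0,0,0,0.15,0,0,0,0,0,0.1,0,0,0,0,0,0,0,0,0])

```text
t: 16.05
ee_pos: [0.5671, -0.0155, 0.0318]
tool_rot: [[-0.285, 0.958, -0.0], [0.958, 0.285, 0.0], [0.0, -0.0, -1.0]]
contact_force: [-0.0, -0.1, -1.0]
finger_gap: 0.013
gripper_force: 40.5
```

apply_moves(commands=[0,0,0.05,0,0,0,0,0,0.05,0,0,0,0,0,0,0,0,0])

```text
t: 16.42
ee_pos: [0.567, -0.0155, 0.0298]
tool_rot: [[-0.286, 0.958, -0.0], [0.958, 0.286, 0.0], [0.0, -0.0, -1.0]]
contact_force: [0.3, -1.1, -1.3]
finger_gap: 0.0128
gripper_force: 40.5
```

apply_moves(commands=[0,0,0.04,0,0,0,0,0,0,0,0,0])

```text
t: 16.68
ee_pos: [0.567, -0.0155, 0.029]
tool_rot: [[-0.286, 0.958, -0.0], [0.958, 0.286, 0.0], [0.0, -0.0, -1.0]]
contact_force: [0.1, 0.6, -1.0]
finger_gap: 0.0132
gripper_force: 40.5
```

apply_moves(commands=[0,0,0.04,0,0,0,0,0,0,0,0,0])

```text
t: 16.92
ee_pos: [0.5671, -0.0155, 0.0286]
tool_rot: [[-0.285, 0.958, 0.0], [0.958, 0.285, 0.0], [0.0, 0.0, -1.0]]
contact_force: [-1.6, -0.1, 3.6]
finger_gap: 0.0131
gripper_force: 41.0
```

apply_moves(commands=[0,0,0.03,0,0,0,0,0,0,0,0,0])

```text
t: 17.18
ee_pos: [0.5671, -0.0155, 0.0286]
tool_rot: [[-0.285, 0.958, 0.0], [0.958, 0.285, 0.001], [0.0, 0.0, -1.0]]
contact_force: [-4.4, -0.2, 11.0]
finger_gap: 0.013
gripper_force: 42.1
```

Seated: the force rises at z = 28.6 mm. I'll ease off a little, open and rise.

apply_moves(commands=[0,0,-0.05,0,0,0,0,0,0,0,0,0,0,0,0,0,0,0,0,0,0,0,0,0], hand=-0.3)

```text
t: 17.68
ee_pos: [0.567, -0.0155, 0.0285]
tool_rot: [[-0.285, 0.958, -0.0], [0.958, 0.285, -0.0], [0.0, -0.0, -1.0]]
contact_force: [-0.0, 0.4, -0.1]
finger_gap: 0.0303
gripper_force: 0.0
```

apply_moves(commands=[0,0,-0.3,0,0,0,0,0,-0.8,0,0,0,0,0,-1,0,0,0,0,0,-1,0,0,0,0,0,-1,0,0,0,0,0,-1,0,0,0,0,0,-1,0,0,0,0,0,0,0,0,0])

```text
t: 18.68
ee_pos: [0.5683, -0.0157, 0.1531]
tool_rot: [[-0.285, 0.958, 0.004], [0.958, 0.285, 0.001], [-0.001, 0.004, -1.0]]
contact_force: [-0.6, 0.2, 0.4]
finger_gap: 0.0298
gripper_force: 0.0
```

```bash
python3 - <<'E'
from h import *
st(); print(get_state()["q"].round(2))
P=camera_params("wrist");a=grab_frame("wrist");cv2.imwrite("pics/w6.png",a);np.save("w6.npy",P,allow_pickle=True)
E0=np.array([.5729,-.01346]);n=np.array([.9599,.2805]);u=np.array([-.2805,.9599])
for l,z in (("gauge",.043),("rail",.039)): box("wrist",l,z,P)
for l,z in (("gauge_grip",.056),("gauge",.039),("rail_mid",.027)):
    for r in mark_of("wrist",l)[:2]:
        w=atz("wrist",r["point"],z,P)[:2]-E0; print(l,r["conf"],"panel x",(w@n-.075).round(4),"y",(w@u).round(4))
w=a.astype(int); m=((w[...,2]>140)&(w[...,2]-w[...,0]>45)&(w[...,1]>105)).astype(np.uint8)
m2=np.zeros_like(m)
c,r=proj("wrist",np.r_[E0-n*.005,.069],P)[::-1].astype(int); print(r,c)
k=cv2.resize(a[max(0,r-120):r+130,max(0,c-140):c+140],None,fx=2.4,fy=2.4); cv2.imwrite("pics/w6c.png",k)
E
```

```text
t 18.675 p [ 0.5683 -0.0157  0.1531] yaw 106.58 tilt [0.0041 0.0006] F [-0.56  0.17  0.37] gap 0.0298 gf 0.0
[-0.39  0.38  0.43  1.83 -0.19  0.97  0.41]
gauge 0.69 [304.8, 189.7, 32.1, 81.3] ctr [ 0.5685 -0.0161  0.043 ] size [np.float64(0.0256), np.float64(0.0702)] ang [np.float64(16.52), np.float64(-72.76)]
rail 0.96 [85.7, 0.0, 80.5, 114.1] ctr [0.3928 0.0715 0.039 ] size [np.float64(0.0305), np.float64(0.0818)] ang [np.float64(32.78), np.float64(-59.51)]
rail 0.68 [282.8, 86.1, 32.9, 251.2] ctr [ 0.5498 -0.0176  0.039 ] size [np.float64(0.024), np.float64(0.2194)] ang [np.float64(17.76), np.float64(-72.59)]
gauge_grip 0.77 panel x -0.0821 y -0.0001
gauge 0.83 panel x -0.0786 y 0.0018
rail_mid 0.72 panel x -0.0959 y 0.0007
237 320
```

View pics/w6c.png

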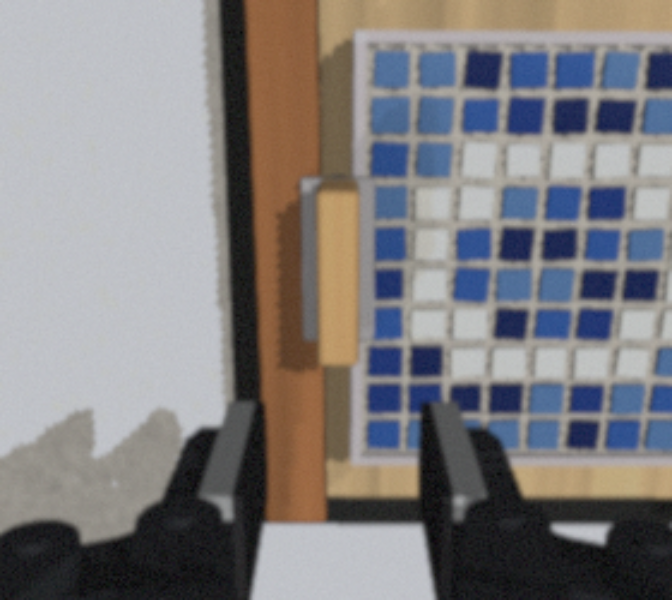

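The picture shows the gauge home with its grip at (275,337) of the crop, its shoulder across rail and panel. Next I shut the fingers and go to the rail's outer side.

```bash
python3 - <<'E'
from h import *
E0=np.array([.5729,-.01346]);n=np.array([.9599,.2805]);u=np.array([-.2805,.9599])
p=np.r_[E0-n*.075+u*.001,.13];print(p)
f=plan(p,196.4,mx=.8)
p[2]=-.001
plan(p,196.4,first=f)
E
```

```text
[ 0.500627  -0.0335376  0.13     ]
[0.02,-0.8,0.24,0,0,-1,0.1,-0.8,0.24,0,0,-1,0.19,-0.8,0.24,0,0,-1,0.28,-0.8,0.24,0,0,-1,0.06,-0.13,0.04,0,0,-1,0,0,0,0,0,-1,0,0,0,0,0,-1,0,0,0,0,0,-1]
[0,0,0,0,0,-1,0,0,0,0,0,-1,0,0,0,0,0,-1,0,0,0,0,0,-1,0,0,0,0,0,-1,0,0,0,0,-0.01,-1,0,0,0,0,0,-0.97]
[0,0,1,0,0,0,0,0,1,0,0,0,0,0,1,0,0,0,0,0,1,0,0,0,0,0,1,0,0,0,0,0,1,0,0,0,0,0,0.55,0,0,0]
```

apply_moves(commands=[0.02,-0.8,0.24,0,0,-1,0.1,-0.8,0.24,0,0,-1,0.19,-0.8,0.24,0,0,-1,0.28,-0.8,0.24,0,0,-1,0.06,-0.13,0.04,0,0,-1,0,0,0,0,0,-1,0,0,0,0,0,-1,0,0,0,0,0,-1], hand=-1, force=60)

```text
t: 19.98
ee_pos: [0.5008, -0.0337, 0.1302]
tool_rot: [[-0.905, 0.426, -0.001], [0.426, 0.905, -0.0], [0.001, -0.001, -1.0]]
contact_force: [-0.3, 0.7, -0.2]
finger_gap: 0.0001
gripper_force: 0.0
```

apply_moves(commands=[0,0,0,0,0,-1,0,0,0,0,0,-1,0,0,0,0,0,-1,0,0,0,0,0,-1,0,0,0,0,0,-1,0,0,0,0,0,-1,0,0,0,0,0,-0.97,0,0,0,0,0,0])

```text
t: 20.98
ee_pos: [0.5008, -0.0337, 0.1302]
tool_rot: [[-0.96, -0.282, -0.001], [-0.282, 0.96, 0.0], [0.001, 0.0, -1.0]]
contact_force: [-0.5, -0.6, 0.6]
finger_gap: -0.0001
gripper_force: 0.0
```

```bash
python3 - <<'E'
from h import *
st()
E0=np.array([.5729,-.01346]);n=np.array([.9599,.2805]);u=np.array([-.2805,.9599])
plan(np.r_[E0-n*.075+u*.001,-.001],196.4)
P=camera_params("wrist");a=grab_frame("wrist")
for l,z in (("gauge",.039),("rail_mid",.027)):
    for r in mark_of("wrist",l)[:2]:
        w=atz("wrist",r["point"],z,P)[:2]-E0; print(l,r["conf"],"panel x",(w@n-.075).round(4),"y",(w@u).round(4))
E
```

```text
t 20.975 p [ 0.5008 -0.0337  0.1302] yaw -163.64 tilt [-0.0009  0.0001] F [-0.46 -0.63  0.57] gap -0.0001 gf 0.0
[0,0,1,0,-0.01,-0.01,0,0,1,0,0,0,0,0,1,0,0,0,0,0,1,0,0,0,0,0,1,0,0,0,0,0.01,1,0,0,0,0.01,0,0.56,0,0,0]
gauge 0.72 panel x -0.1058 y 0.0045
rail_mid 0.85 panel x -0.0972 y 0.0044
rail_mid 0.77 panel x -0.2513 y 0.1922
```

apply_moves(commands=[0,0,1,0,0,0,0,0,1,0,0,0,0,0,1,0,0,0,0,0,1,0,0,0,0,0,1,0,0,0,0,0,0.5,0,0,0,0,0,0,0,0,0])

```text
t: 22.0
ee_pos: [0.5007, -0.0336, 0.0202]
tool_rot: [[-0.959, -0.282, -0.001], [-0.282, 0.959, -0.0], [0.001, 0.0, -1.0]]
contact_force: [-0.6, 0.1, 0.8]
finger_gap: 0.0001
gripper_force: 0.0
```

apply_moves(commands=[0,0,0.3,0,0,0,0,0,0.3,0,0,0,0,0,0.3,0,0,0,0,0,0.15,0,0,0,0,0,0,0,0,0])

```text
t: 22.62
ee_pos: [0.5009, -0.0336, -0.0006]
tool_rot: [[-0.959, -0.283, -0.0], [-0.283, 0.959, 0.0], [0.0, 0.0, -1.0]]
contact_force: [-0.3, -0.1, 1.8]
finger_gap: -0.0002
gripper_force: 0.0
```

apply_moves(commands=[-0.3,0,0,0,0,0,-0.3,0,0,0,0,0,-0.3,0,0,0,0,0,-0.2,0,0,0,0,0,-0.1,0,0,0,0,0,0,0,0,0,0,0])

```text
t: 23.38
ee_pos: [0.5241, -0.0268, -0.0004]
tool_rot: [[-0.959, -0.283, -0.0], [-0.283, 0.959, 0.0], [0.0, 0.0, -1.0]]
contact_force: [-0.1, -0.8, 0.1]
finger_gap: -0.0003
gripper_force: 0.0
```

apply_moves(commands=[-0.05,0,0,0,0,0,-0.05,0,0,0,0,0,-0.05,0,0,0,0,0,-0.05,0,0,0,0,0,-0.05,0,0,0,0,0,-0.05,0,0,0,0,0,0,0,0,0,0,0])

```text
t: 24.25
ee_pos: [0.53, -0.0251, -0.0003]
tool_rot: [[-0.959, -0.283, 0.0], [-0.283, 0.959, 0.0], [-0.0, 0.0, -1.0]]
contact_force: [-0.5, -0.2, 0.3]
finger_gap: 0.0
gripper_force: 0.0
```

apply_moves(commands=[-0.05,0,0,0,0,0,-0.05,0,0,0,0,0,0,0,0,0,0,0])

```text
t: 24.62
ee_pos: [0.5319, -0.0245, -0.0003]
tool_rot: [[-0.959, -0.282, 0.0], [-0.282, 0.959, 0.0], [-0.0, -0.0, -1.0]]
contact_force: [-0.3, -0.4, -0.2]
finger_gap: -0.0001
gripper_force: 0.0
```

apply_moves(commands=[-0.04,0,0,0,0,0,-0.03,0,0,0,0,0,0,0,0,0,0,0])

```text
t: 25.0
ee_pos: [0.5332, -0.0241, -0.0003]
tool_rot: [[-0.959, -0.283, 0.0], [-0.283, 0.959, 0.0], [-0.0, 0.0, -1.0]]
contact_force: [0.0, 0.9, 0.2]
finger_gap: 0.0004
gripper_force: 0.1
```

```bash
python3 - <<'E'
from h import *
st()
E0=np.array([.5729,-.01346]);n=np.array([.9599,.2805]);u=np.array([-.2805,.9599])
a=grab_frame("wrist");P=camera_params("wrist")
for l,z in (("gauge",.039),("rail_mid",.027)):
    for r in mark_of("wrist",l)[:2]:
        w=atz("wrist",r["point"],z,P)[:2]-E0; print(l,r["conf"],r["point"],"panel x",(w@n-.075).round(4),"y",(w@u).round(4))
box("wrist","rail",.039,P)
cv2.imwrite("pics/w7.png",a)
a=grab_frame("top")
for l,z in (("panel",.015),("rail_mid",.027),("gauge_grip",.056)):
    for r in mark_of("top",l)[:2]:
        w=atz("top",r["point"],z)[:2]-E0; print(l,r["conf"],"panel x",(w@n-.075).round(4),"y",(w@u).round(4))
print([proj("wrist",np.r_[E0-n*d,.039],P).round(0).tolist() for d in (.005,.03,.035)])
s=get_state();R=s["tool_rot"];print([proj("wrist",s["ee_pos"]+R@np.array([x,0,-.023]),P).round(0).tolist() for x in (-.011,0,.011)])
E
```

```text
t 25.0 p [ 5.332e-01 -2.410e-02 -3.000e-04] yaw -163.59 tilt [0.0001 0.0001] F [0.01 0.92 0.22] gap 0.0004 gf 0.13520929031074047
gauge 0.71 [390.6, 324.1] panel x -0.078 y 0.0026
rail 0.82 [77.8, 312.1, 497.6, 76.7] ctr [ 0.5486 -0.0184  0.039 ] size [np.float64(0.0375), np.float64(0.2106)] ang [np.float64(28.86), np.float64(106.5)]
rail 0.61 [535.1, 0.0, 104.9, 75.3] ctr [0.4066 0.0323 0.039 ] size [np.float64(0.0225), np.float64(0.0331)] ang [np.float64(34.9), np.float64(108.78)]
panel 0.73 panel x -0.0006 y -0.0012
rail_mid 0.68 panel x -0.2557 y 0.2129
[[387.0, 319.0], [340.0, 318.0], [330.0, 318.0]]
[[320.0, 321.0], [299.0, 321.0], [278.0, 321.0]]
```

apply_moves(commands=[-0.03,0,0,0,0,0,-0.03,0,0,0,0,0,0,0,0,0,0,0])

```text
t: 25.78
ee_pos: [0.5333, -0.0241, -0.0006]
tool_rot: [[-0.959, -0.282, -0.002], [-0.282, 0.959, -0.0], [0.002, 0.0, -1.0]]
contact_force: [-4.0, -1.2, 2.7]
finger_gap: 0.0003
gripper_force: 2.4
```

apply_moves(commands=[-0.03,0,0,0,0,0,-0.03,0,0,0,0,0,0,0,0,0,0,0])

```text
t: 26.15
ee_pos: [0.5332, -0.0241, -0.0008]
tool_rot: [[-0.959, -0.282, -0.004], [-0.282, 0.959, -0.0], [0.004, 0.001, -1.0]]
contact_force: [-8.1, -2.4, 3.7]
finger_gap: 0.0003
gripper_force: 3.9
```

apply_moves(commands=[-0.03,0,0,0,0,0,-0.03,0,0,0,0,0,0,0,0,0,0,0])

```text
t: 26.52
ee_pos: [0.5332, -0.0241, -0.0011]
tool_rot: [[-0.959, -0.282, -0.006], [-0.282, 0.959, -0.001], [0.006, 0.001, -1.0]]
contact_force: [-10.5, -2.8, 4.4]
finger_gap: 0.0001
gripper_force: 5.3
```

```bash
cat > rail.py <<'E'
from h import *
E0=np.array([.5729,-.01346]);n=np.array([.9599,.2805]);u=np.array([-.2805,.9599])
def rail():
    a=grab_frame("wrist");P=camera_params("wrist")
    b=cv2.GaussianBlur(a,(3,3),0).astype(float);w=b[...,2]-b[...,0]
    pts=[]
    for s in list(np.arange(-.095,-.034,.003))+list(np.arange(.035,.096,.003)):
        q=[proj("wrist",np.r_[E0-n*d+u*s,.039],P) for d in np.arange(.042,.020,-.0003)]
        q=np.array(q); ok=(q[:,0]<478)&(q[:,1]>1)&(q[:,1]<638)
        if ok.sum()<60: continue
        v=np.array([w[int(round(r)),int(round(c))] for r,c in q[ok]]); v=np.convolve(v,np.ones(5)/5,'same')
        g=v[6:]-v[:-6]; i=np.argmax(g[3:-3])+3+3; pts.append((s,.042-.0003*i,g.max()))
    pts=np.array(pts);k=np.polyfit(pts[:,0],pts[:,1],1); e=abs(np.polyval(k,pts[:,0])-pts[:,1]); pts=pts[e<=np.median(e)*2.5]
    k=np.polyfit(pts[:,0],pts[:,1],1)
    print(len(pts),"outer edge from panel mm",(k[1]*1e3).round(2),"(pinched 29.0, was 34.8) slope rad",k[0].round(4),"res",(np.median(e)*1e3).round(2)); return a
if __name__=="__main__":
    st(); a=rail(); cv2.imwrite("pics/w8.png",a)
E
python3 rail.py
```

```text
t 26.525 p [ 0.5332 -0.0241 -0.0011] yaw -163.63 tilt [-0.0062 -0.0008] F [-10.54  -2.8    4.43] gap 0.0001 gf 5.34655474126339
33 outer edge from panel mm 29.24 (pinched 29.0, was 34.8) slope rad -0.0017 res 0.49
```

The rail is pinched: its outer edge is 29.2 mm from the panel and parallel to it, with about 10.9 N of push. One small nudge, then settle.

apply_moves(commands=[-0.02,0,0,0,0,0,0,0,0,0,0,0,0,0,0,0,0,0,0,0,0,0,0,0,0,0,0,0,0,0,0,0,0,0,0,0])

```text
t: 27.32
ee_pos: [0.5332, -0.0241, -0.0012]
tool_rot: [[-0.96, -0.282, -0.007], [-0.282, 0.96, -0.001], [0.007, 0.001, -1.0]]
contact_force: [-10.8, -3.2, 5.9]
finger_gap: -0.0
gripper_force: 5.8
```

```bash
python3 - <<'E'
from rail import *
for i in range(4): st(); rail()
for l,z in (("gauge",.039),("rail_mid",.027)):
    P=camera_params("wrist")
    for r in mark_of("wrist",l)[:1]:
        w=atz("wrist",r["point"],z,P)[:2]-E0; print(l,r["conf"],"panel x",(w@n-.075).round(4),"y",(w@u).round(4))
a=grab_frame("wrist"); st()
E
```

```text
t 27.325 p [ 0.5332 -0.0241 -0.0012] yaw -163.65 tilt [-0.0069 -0.0009] F [-10.76  -3.23   5.9 ] gap -0.0 gf 5.796319618821144
34 outer edge from panel mm 29.25 (pinched 29.0, was 34.8) slope rad -0.0013 res 0.68
t 27.375 p [ 0.5332 -0.0241 -0.0011] yaw -163.64 tilt [-0.0069 -0.0008] F [-11.92  -3.14   5.11] gap 0.0001 gf 5.796333476901054
32 outer edge from panel mm 29.2 (pinched 29.0, was 34.8) slope rad -0.0016 res 0.25
t 27.425 p [ 0.5332 -0.0241 -0.0011] yaw -163.64 tilt [-0.0069 -0.0009] F [-11.47  -3.24   4.99] gap -0.0003 gf 5.7968951761722565
33 outer edge from panel mm 29.19 (pinched 29.0, was 34.8) slope rad -0.0015 res 0.47
t 27.475 p [ 0.5331 -0.0241 -0.0012] yaw -163.64 tilt [-0.0069 -0.0009] F [-10.91  -3.59   5.62] gap 0.0 gf 5.79645998775959
34 outer edge from panel mm 29.15 (pinched 29.0, was 34.8) slope rad -0.0017 res 0.99
gauge 0.92 panel x -0.0777 y 0.0018
t 27.675 p [ 0.5332 -0.0241 -0.0011] yaw -163.64 tilt [-0.0069 -0.0009] F [-10.92  -2.88   4.59] gap 0.0001 gf 5.7964179664850235
```

The push holds steady at about 11.7 N, the rail is flush and parallel, and the gauge is in place. I'll hand the job in now.

```bash
python3 -c "
from rig import *
print(close_job())"
```

```text
the job is handed in; nothing more can be done
None
```

The short gauge is home in the gap and let go, and the fingers are still pushing the rail at its middle with about 11.7 N; the rail is parallel and about 5 mm from the panel, its ends measured about 2 mm off level before the push. I handed it in like that, and no verdict was reported back.

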